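# Dose one milling ball from the slide-gate hopper

### The job

On the lab bench, the dosing hopper that stands over a clear beaker holds two white milling balls, one in each bay. Pull its bottom slide gate out by the white knob, about halfway, so that only the ball in the bay farther from the knob drops into the beaker and the other ball stays up in the hopper; then push the gate fully shut again and let go, leaving the beaker standing in its place.

Things in the scene. Friction and masses are not known exactly. Their poses are not given: they have to be found in the camera images.
- gate (a joint): Opening of the ball hopper's slide gate in m: 0 fully shut (firm stop), 0.11 fully out. Starts shut or up to 0.010 ajar; slides level against 2 to 4 N of friction and stays where left. The far ball falls at about 0.040 at the latest, the near ball is safe up to 0.070: aim for 0.055. (A hopper of like size nearby with steel rods and no beaker is not part of the job.)
- gate_knob (a point): Centre of the gate's white upright round knob, 22 mm diameter, 50 mm tall, on the steel gate plate (its top 25 mm below this point). Level frame, z up; +x points from the knob to the hopper: pull along -x, shut along +x. Gate shut, the hopper's front face is 70 mm from the knob's axis; the hopper's walls rise 27 mm above this point, its side lips 50 mm, out to 50 mm either side.
- ball_far: White ceramic milling ball, 34 mm diameter, 78 g, in the bay farther from the knob: the one to be dropped. Origin at its centre; its axes mean nothing. It rests on the gate, about 147 mm from the knob along the knob's +x when the gate is shut.
- ball_near: Same ball in the bay nearer the knob, about 97 mm from it when the gate is shut: it must stay in the hopper. Origin at its centre, about 8 mm lower than gate_knob and 160 mm above the bench.
- beaker: Clear plastic beaker standing loose on the hopper's base plate under the far bay: 84 mm across the rim, 80 mm tall, walls 3 mm, 175 to 350 g. Origin at the centre of its underside, z up; the base plate's top is 10 mm above the bench.
Mind the look-alikes: they are no part of the job. What is shaped like the ball_near but black is not meant. Leave any pink look-alike of the beaker alone.

How it is judged:
On the way:
1. with the gate pulled open, the far ball has dropped into the beaker (value of joint gate above 0.025 m and horizontal distance between ball_far and beaker below 0.032 m and z of ball_far in the frame of beaker between 0.005 and 0.06 m), for 0.1 s.
At the end, for the whole second after the job is handed in: The gate is shut to within 10 mm, the far ball lies in the beaker, the near ball is still in its bay of the hopper, and the beaker stands upright (within 10 degrees) within 20 mm of where it was (value of joint gate below 0.01 m and horizontal distance between ball_far and beaker below 0.032 m and z of ball_far in the frame of beaker between 0.005 and 0.06 m and height (world z) of ball_near above 0.145 m and horizontal distance between ball_near and gate_knob below 0.125 m and distance of beaker from where it was at the start of the episode below 0.02 m and angle between beaker's own z axis and vertical below 0.17 rad); the robot touches nothing.
It fails at once if the near ball falls from the hopper (height (world z) of ball_near below 0.12 m).
It also fails if it takes over 35 s, if anything falls off the work surface, if the arm or the gripper's body presses on something with over 40 N, if the wrist force passes 120 N, or if a joint passes its speed limit or range.

### The arm

A 6-joint arm with a two-finger parallel gripper is mounted at the origin on the work surface. World frame = base frame: x ahead of the robot, y to its left, z up, the work surface at z = 0. Lengths are in m, angles in rad, forces in N, time in s.
With the tool pointing down it reaches from about 0.3 to 0.875 m from the base axis. Payload 6.4 kg.
Tool frame: the origin (TCP) lies midway between the tips of the shut fingers; the grasp point (between the pads) lies 19 mm behind it; x points along the fingers, y is the direction in which the jaws open and shut, and the axes are right-handed (so a half turn about x gives the same grasp; the last joint's range is limited). The gripper opens to 85 mm and grips with 20 to 120 N. Pads are 22 mm wide; open, the fingers measure 114 mm over their backs; the gripper's body (76 mm by 85 mm) begins 54 mm behind the grasp point. The pads swing forward as they close: fully open they stand 13 mm farther back than shut.
Start: joints at [-1.391, 0.181, 1.607, -0, 1.354, -0.206], TCP at [0.216, -0.533, 0.231] pointing down, gripper open.
Joint ranges: [-2.99, 2.99], [-0.89, 2.07], [0.3, 2.58], [-1.14, 4.28], [0, 2.63], [-3.12, 3.12]. Speed limits (rad/s): [2.57, 2.57, 3.01, 3.14, 3.14, 3.14].

### API

Orientations are given as a unit quaternion [w, x, y, z].
In Python, from bench import ctrl gives the robot as it stands.
- The arm moves only by the tool servo_tool, never from a script. Its argument "targets" is a list of rows, each a list of 7 numbers: the turn, a rotation vector about the tool's x, y, z in rad, then the shift along the tool's x, y, z in mm, then the opening, from -1 (shut) to 1 (fully open). A call has exactly 8 rows; each row is the pose to reach, as a shift and turn from the pose measured when the call began, along the tool's axes at that moment; what a row does not reach only later rows make up. A row lasts 1/8 s, in which the tool goes at most 62.5 mm and 10.7 degrees, less where a joint would pass 70% of its speed; a pose out of reach is approached as far as the arm can. A call with a gripper value outside its range is refused whole. The fingers move at their own pace and stop on an object; the grip force is fixed at half the most. Time passes only in rows, so rows that repeat a pose let the fingers close, or fill a call up. It gives the time, the measured TCP pose, the force and the opening at its end, in the units of the state.
- ctrl.get_obs(): the state, without advancing time (a new reading comes with each control period).
- ctrl.camera(name): name is "scene" or "top" or "wrist"; returns a dict with "pixels" (480x640x3 uint8, blue, green, red), "intrinsics" (3x3 intrinsics, pixels), "D" ([k1, k2, p1, p2, k3] as OpenCV has them; the pictures are not rectified), "R" (3x3) and "t" (3): a world point X has camera coordinates R X + t; the wrist camera has in their place "tool_from_camera" (4x4, takes a point from camera to tool coordinates, whose origin is the TCP and whose axes are the tool frame's). Camera axes: x right, y down, z forward; pixel columns grow to the right and rows downward; lengths in m; the calibration is good to about 2 mm. A picture is of the moment at which its call begins: read the wrist's pose just before it. There is no depth.
- ctrl.hand_in(): hands the job in, once; it reports no verdict.
The state is a dict: "time_s": time; "q": joint angles; "dq": joint speeds; "joint_efforts": joint torques, N m; "eef_pos": TCP position; "eef_rot": TCP orientation; "wrist_force": force on the tool from outside, world axes, zero at the start; "torque": the same for the moment, N m; "opening": opening from 0.0 (shut) to 1.0 (fully open).
Only numpy, scipy, OpenCV 4.12 (cv2) and the standard library are available. Lean on these libraries where they do the work, as an engineer would, in place of code of your own. Each camera call takes 0.05 s, during which the arm holds its last target.

## Working session

There is one attempt and no reset: what is moved stays moved. The work goes in short steps, Python scripts to look and compute and a tool call to move; the robot and the scene stay as the last step left them, time stands still between calls to the robot, and variables do not carry over. Pictures are saved under pics/ and viewed, and the job is handed in when it is done.

Besides the shell and the picture viewer there is one more tool, called in YAML: its name, and indented under it one key for each argument. servo_tool: Moves the arm, as the interface text tells. Its arguments: {"type":"object","properties":{"targets":{"type":"array","items":{"type":"array","items":{"type":"number"}}}},"required":["targets"]}

```bash
mkdir -p pics
cat > h.py <<'E'
import numpy as np,cv2,json
from bench import ctrl
E
python3 - <<'E'
from h import *
import pickle
print(ctrl.get_obs())
for n in ["scene","top","wrist"]:
    c=ctrl.camera(n); cv2.imwrite(f"pics/{n}0.png",c["pixels"]); pickle.dump(c,open(f"{n}0.pkl","wb"))
E
```

```text
{'time_s': 0.0, 'q': array([-1.39128588e+00,  1.81520646e-01,  1.60803864e+00,  4.39881769e-05,
        1.35382877e+00, -2.06293522e-01]), 'dq': array([ 0.00015511, -0.00044203,  0.0004292 , -0.0007037 , -0.00080827,
        0.00047256]), 'joint_efforts': array([-1.48017993e-03, -4.44874191e+01, -3.51335120e+01, -5.83077217e-04,
        8.92473880e-03, -5.44016970e-06]), 'eef_pos': array([ 0.21630307, -0.53214653,  0.23038084]), 'eef_rot': array([ 0.13492006,  0.69401544,  0.13618908, -0.69396807]), 'wrist_force': array([ 0.48230047,  0.01793977, -0.28256989]), 'torque': array([-0.02407433, -0.00160446, -0.0130801 ]), 'opening': 0.9992466936214383}
```

View pics/scene0.png

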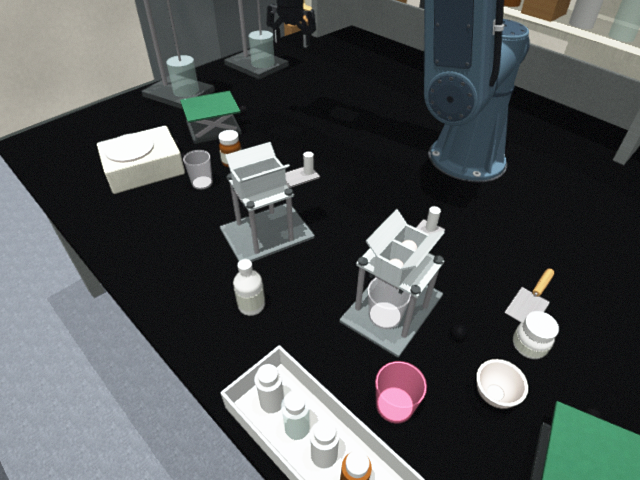

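View pics/top0.png

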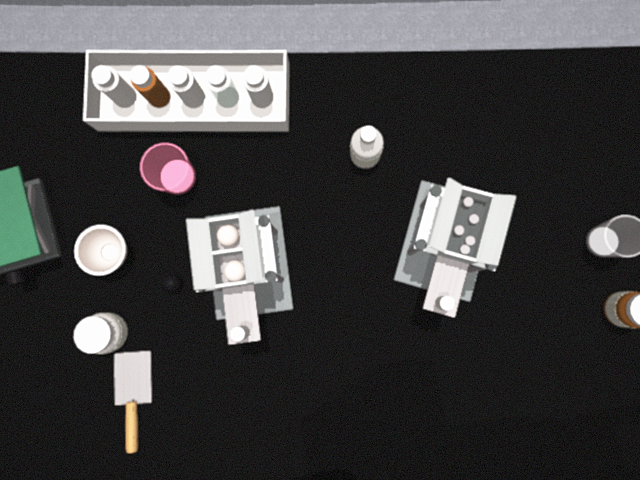

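View pics/wrist0.png

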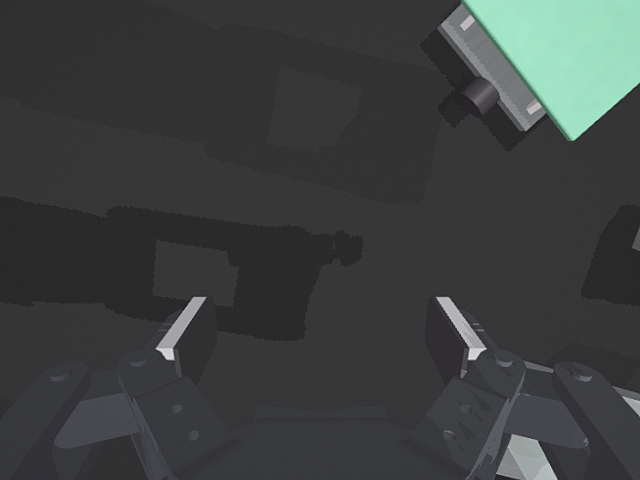

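The target hopper, with two white balls and the beaker, is at scene (400,265) and top (235,255). Its knob is at scene (433,220) and top (238,334). I'll enlarge both.

Run:
```python
import cv2
t=cv2.imread("pics/top0.png")[200:350,170:310]; cv2.imwrite("pics/t1.png",cv2.resize(t,None,fx=4,fy=4,interpolation=cv2.INTER_CUBIC))
t=cv2.imread("pics/scene0.png")[195:355,335:455]; cv2.imwrite("pics/s1.png",cv2.resize(t,None,fx=3.75,fy=3.75,interpolation=cv2.INTER_CUBIC))
```

```text
(no output)
```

View pics/t1.png

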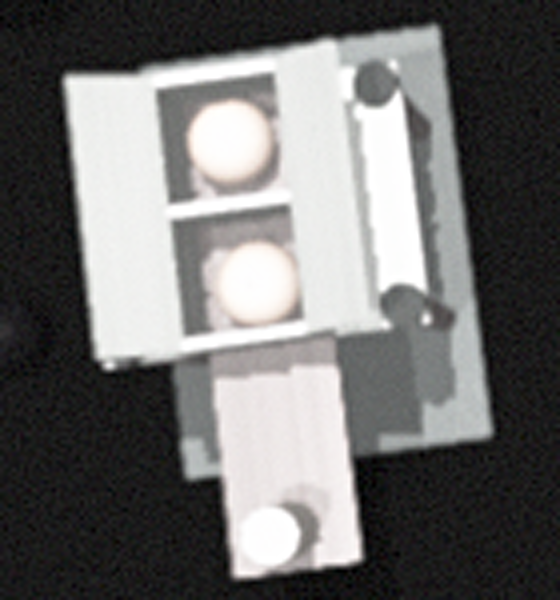

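View pics/s1.png

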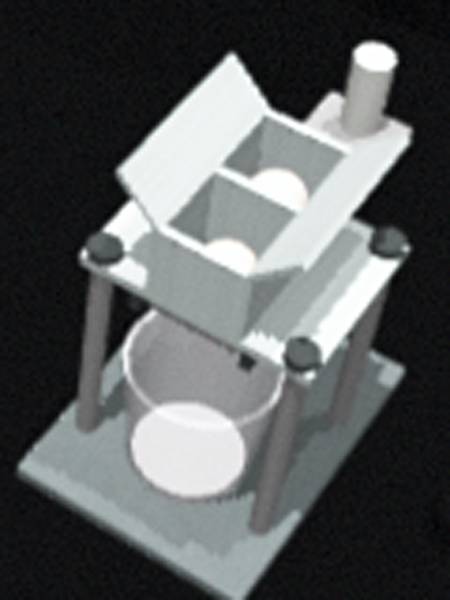

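```bash
cat >> h.py <<'E'
def ray(c,uv):
    p=cv2.undistortPoints(np.array([[uv]],float),c["intrinsics"],c["D"])[0,0]
    d=c["R"].T@np.array([p[0],p[1],1]); return -c["R"].T@c["t"],d
def atz(c,uv,z):
    o,d=ray(c,uv); return o+d*(z-o[2])/d[2]
def tri(c1,u1,c2,u2):
    o1,d1=ray(c1,u1);o2,d2=ray(c2,u2)
    s=np.linalg.lstsq(np.c_[d1,-d2],o2-o1,rcond=None)[0]
    a=o1+s[0]*d1;b=o2+s[1]*d2;return (a+b)/2,np.linalg.norm(a-b)
E
python3 - <<'E'
from h import *
import pickle
T=pickle.load(open("top0.pkl","rb"));S=pickle.load(open("scene0.pkl","rb"))
t=lambda x,y:(170+(x+.5)/4-.5,200+(y+.5)/4-.5); s=lambda x,y:(335+(x+.5)/3.75-.5,195+(y+.5)/3.75-.5)
print("knobtop",tri(T,t(270,535),S,s(375,56)),atz(T,t(270,535),.193),atz(S,s(375,56),.193))
f=atz(T,t(230,142),.16);n=atz(T,t(258,283),.16);k=atz(T,t(270,535),.193)
print(f,n,np.linalg.norm(f-n),np.linalg.norm((f-k)[:2]),np.linalg.norm((n-k)[:2]))
A=[atz(T,t(*p),.143) for p in [(215,380),(233,577),(337,365),(362,562)]]
for a,b in [(A[1],A[0]),(A[3],A[2])]:
    print(a,b,np.degrees(np.arctan2(*(b-a)[[1,0]])))
for d in [f-n,f-k,n-k]: print(np.degrees(np.arctan2(d[1],d[0])))
B=[atz(T,t(*p),.193) for p in [(183,345),(305,330),(168,211),(285,198),(158,85),(272,72)]]
for a,b in [(0,1),(2,3),(4,5)]: d=B[b]-B[a];print("div",np.degrees(np.arctan2(d[1],d[0]))+90)
print("beaker", atz(S,s(188,450),.013))
E
```

```text
knobtop (array([0.47875643, 0.17287568, 0.19329409]), np.float64(0.00012228245670061846)) [0.4787041  0.17298174 0.193     ] [0.47848345 0.17267496 0.193     ]
[0.6285507 0.1984769 0.16     ] [0.57335074 0.18617658 0.16      ] 0.05655380437259113 0.15200002033603577 0.0955619752474414
[0.45959288 0.19636323 0.143     ] [0.53594852 0.20556654 0.143     ] 6.872834052319079
[0.46560169 0.14599743 0.143     ] [0.54200122 0.15740378 0.143     ] 8.491463914638555
12.562106006054194
9.65594035806809
7.936543926507865
div 7.1554443832479535
div 6.479458522375225
div 6.639478847774029
beaker [0.62735618 0.19424764 0.013     ]
```

```bash
cat >> h.py <<'E'
from scipy.spatial.transform import Rotation as Ro
def rel(p,yaw,sgn=1):
    """tool-frame shift(mm), rotvec to reach TCP p, tool down, tool y = sgn*(perp of yaw)"""
    o=ctrl.get_obs();w,x,y,z=o["eef_rot"];R=Ro.from_quat([x,y,z,w]).as_matrix()
    ty=sgn*np.array([-np.sin(yaw),np.cos(yaw),0]);tx=np.array([0,0,-1.]);G=np.c_[tx,ty,np.cross(tx,ty)]
    return Ro.from_matrix(R.T@G).as_rotvec().round(4),(R.T@(np.array(p)-o["eef_pos"])*1000).round(1)
E
python3 - <<'E'
from h import *
o=ctrl.get_obs();w,x,y,z=o["eef_rot"];print(Ro.from_quat([x,y,z,w]).as_matrix().round(3))
for s in (1,-1): print(rel([.479,.173,.27],np.radians(7.4),s))
import pickle
T=pickle.load(open("top0.pkl","rb"))
t=lambda x,y:(170+(x+.5)/4-.5,200+(y+.5)/4-.5)
u=np.array([np.cos(np.radians(7.4)),np.sin(np.radians(7.4))])
for p in [(183,349),(305,334)]: print((atz(T,t(*p),.195)[:2]-[.4787,.173])@u)
E
```

```text
[[-0.     0.376 -0.927]
 [ 0.001 -0.927 -0.376]
 [-1.    -0.001 -0.   ]]
(array([-2.885e+00, -2.000e-03, -2.000e-04]), array([ -38.5, -554.7, -508.8]))
(array([ 2.566e-01, -1.000e-04,  1.400e-03]), array([ -38.5, -554.7, -508.8]))
0.07196029220522812
0.07176494523004105
```

servo_tool:
  targets:
    - [0.02,0,0,-35,-15,-15,1]
    - [0.04,0,0,-38,-55,-50,1]
    - [0.06,0,0,-38,-99,-90,1]
    - [0.09,0,0,-38,-143,-130,1]
    - [0.12,0,0,-38,-187,-170,1]
    - [0.14,0,0,-38,-231,-210,1]
    - [0.16,0,0,-38,-275,-250,1]
    - [0.18,0,0,-38,-319,-290,1]

```text
time_s: 1.15
eef_pos: [0.3652, -0.1259, 0.2692]
eef_rot: [0.072, 0.704, 0.073, -0.703]
wrist_force: [1.7, -0.7, 0.9]
opening: 1.006
```

Run:
```python
from h import *
print(rel([.479,.173,.265],np.radians(7.4),-1),ctrl.get_obs()["eef_pos"],ctrl.get_obs()["time_s"])
```

```text
(array([ 0.0754, -0.0006,  0.0009]), array([   4.5, -269.5, -172.2])) [ 0.36516607 -0.12586363  0.2691575 ] 1.15
```

servo_tool:
  targets:
    - [0.01,0,0,0,-50,-32,1]
    - [0.03,0,0,0,-98,-63,1]
    - [0.05,0,0,2,-146,-94,1]
    - [0.06,0,0,3,-194,-124,1]
    - [0.07,0,0,4,-235,-150,1]
    - [0.075,0,0,4.5,-260,-166,1]
    - [0.075,0,0,4.5,-269.5,-172,1]
    - [0.075,0,0,4.5,-269.5,-172,1]

```text
time_s: 2.15
eef_pos: [0.4786, 0.1729, 0.2647]
eef_rot: [-0.046, -0.705, -0.046, 0.706]
wrist_force: [0.4, -1.0, -0.2]
opening: 1.001
```

Run:
```python
from h import *
o=ctrl.get_obs()
c=ctrl.camera("wrist");cv2.imwrite("pics/w1.png",c["pixels"])
print(rel([.4785,.173,.155],np.radians(7.4),-1),o["eef_pos"],o["time_s"])
w,x,y,z=o["eef_rot"];R=Ro.from_quat([x,y,z,w]).as_matrix()
M=c["tool_from_camera"]
def proj(p):
    t=R.T@(np.array(p)-o["eef_pos"]); q=np.linalg.inv(M)@np.r_[t,1]
    return cv2.projectPoints(q[None,:3],np.zeros(3),np.zeros(3),c["intrinsics"],c["D"])[0].ravel()
print(proj([.4786,.173,.193]))
```

```text
(array([0.0004, 0.0002, 0.0005]), array([109.8,  -0.6,  -0. ])) [0.4786183  0.17294189 0.26467298] 2.15
[320.3846052  249.68257217]
```

View pics/w1.png

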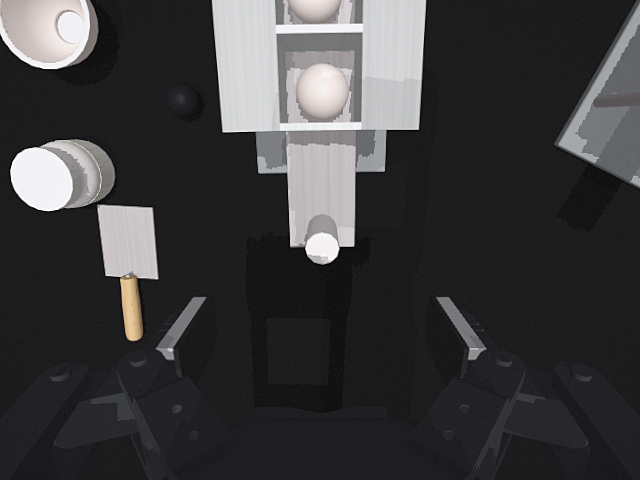

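Run:
```python
from h import *
print(ctrl.camera("wrist")["tool_from_camera"].round(3))
```

```text
[[ 0.001 -0.293  0.956 -0.141]
 [ 1.     0.    -0.001  0.   ]
 [ 0.     0.956  0.293 -0.076]
 [ 0.     0.     0.     1.   ]]
```

The knob top shows at (322,248), predicted (320,250), so it lies centred between the fingers. The wrist camera will clear the hopper lips, so I'm descending and gripping.

servo_tool:
  targets:
    - [0,0,0,25,0.5,0,1]
    - [0,0,0,55,0.5,0,1]
    - [0,0,0,85,0.5,0,1]
    - [0,0,0,102,0.5,0,1]
    - [0,0,0,109,0.5,0,1]
    - [0,0,0,109,0.5,0,0.2]
    - [0,0,0,109,0.5,0,-1]
    - [0,0,0,109,0.5,0,-1]

```text
time_s: 3.25
eef_pos: [0.4793, 0.1717, 0.1568]
eef_rot: [0.045, 0.706, 0.046, -0.705]
wrist_force: [0.7, -0.8, 0.0]
opening: 0.376
```

servo_tool:
  targets:
    - [0,0,0,0,0,0,-1]
    - [0,0,0,0,0,0,-1]
    - [0,0,0,0,0,0,-1]
    - [0,0,0,0,0,0,-1]
    - [0,0,0,0,0,0,-1]
    - [0,0,0,0,0,0,-1]
    - [0,0,0,0,0,0,-1]
    - [0,0,0,0,0,0,-1]

```text
time_s: 4.25
eef_pos: [0.4792, 0.1724, 0.1571]
eef_rot: [0.045, 0.706, 0.046, -0.705]
wrist_force: [-1.3, 5.4, 2.4]
opening: 0.24
```

Run:
```python
from h import *
o=ctrl.get_obs()
c=ctrl.camera("wrist");cv2.imwrite("pics/w2.png",c["pixels"])
print(o["eef_pos"],o["time_s"],o["opening"],o["wrist_force"], rel([.4785,.173,.155],np.radians(7.4),-1))
```

```text
[0.47920552 0.1723886  0.15712338] 4.25 0.2399015693773397 [-1.26253852  5.35328791  2.3734974 ] (array([ 0.0001, -0.002 ,  0.0015]), array([ 2.1, -0.7,  0.6]))
```

View pics/w2.png

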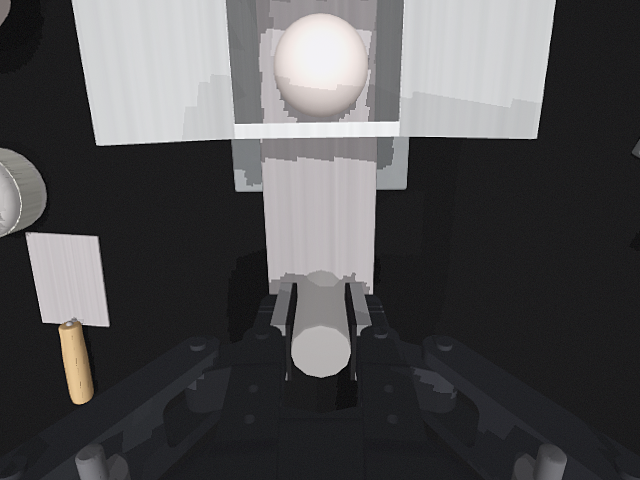

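The knob is held: opening 0.24 is about 20 mm. Pulling along tool +z.

servo_tool:
  targets:
    - [0,0,0,0,0,6,-1]
    - [0,0,0,0,0,14,-1]
    - [0,0,0,0,0,23,-1]
    - [0,0,0,0,0,32,-1]
    - [0,0,0,0,0,41,-1]
    - [0,0,0,0,0,48,-1]
    - [0,0,0,0,0,52,-1]
    - [0,0,0,0,0,52,-1]

```text
time_s: 5.3
eef_pos: [0.427, 0.1649, 0.1571]
eef_rot: [0.046, 0.706, 0.046, -0.705]
wrist_force: [-0.8, -4.5, 1.5]
opening: 0.239
```

Run:
```python
from h import *
o=ctrl.get_obs()
print(o["eef_pos"],o["time_s"],o["opening"],o["wrist_force"])
a=ctrl.camera("scene")["pixels"];b=ctrl.camera("top")["pixels"];w=ctrl.camera("wrist")["pixels"]
a=cv2.resize(a[195:355,335:455],(360,480),interpolation=cv2.INTER_CUBIC)
b=cv2.resize(b[200:360,170:310],(420,480),interpolation=cv2.INTER_CUBIC)
cv2.imwrite("pics/p3.png",np.hstack([a,b]));cv2.imwrite("pics/w3.png",w)
```

```text
[0.42703271 0.16494859 0.15714671] 5.3 0.23851405473362258 [-0.77447841 -4.45820145  1.51371878]
```

View pics/p3.png

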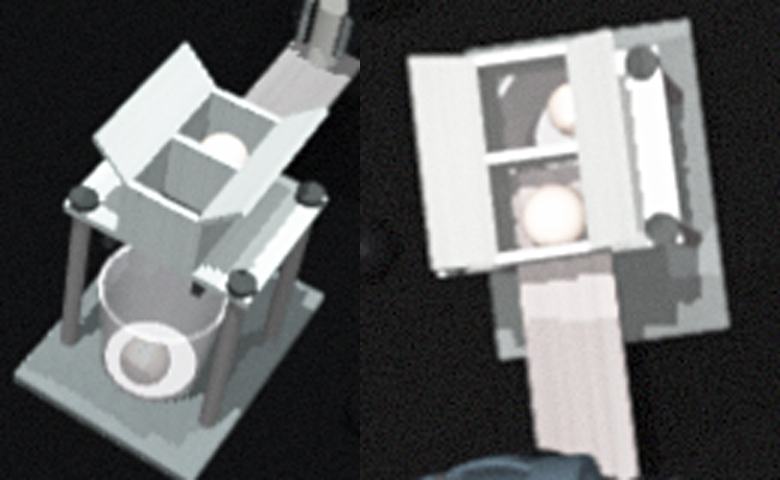

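View pics/w3.png

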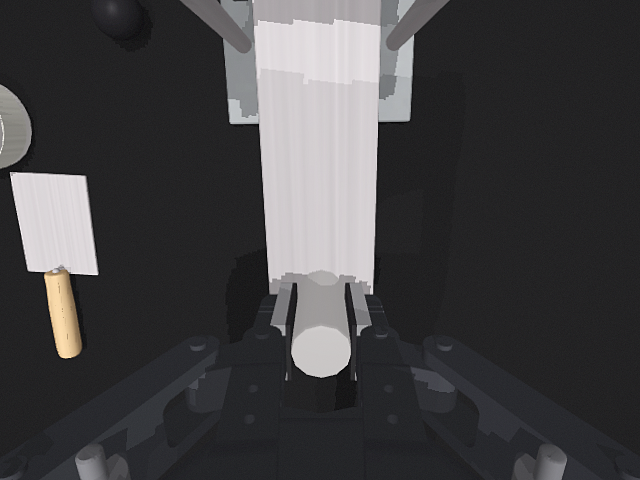

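The far ball lies in the beaker (left panel 145,358) and the near ball is still in its bay (right panel 553,213). Closing the gate now.

servo_tool:
  targets:
    - [0,0,0,0,0,0,-1]
    - [0,0,0,0,0,-8,-1]
    - [0,0,0,0,0,-17,-1]
    - [0,0,0,0,0,-27,-1]
    - [0,0,0,0,0,-37,-1]
    - [0,0,0,0,0,-46,-1]
    - [0,0,0,0,0,-52,-1]
    - [0,0,0,0,0,-53,-1]

```text
time_s: 6.45
eef_pos: [0.48, 0.1725, 0.1571]
eef_rot: [0.045, 0.706, 0.046, -0.705]
wrist_force: [-3.7, 4.1, 4.0]
opening: 0.243
```

servo_tool:
  targets:
    - [0,0,0,0,0,-1,-1]
    - [0,0,0,0,0,-1,-1]
    - [0,0,0,0,0,-2,-1]
    - [0,0,0,0,0,-2,-1]
    - [0,0,0,0,0,-2,-1]
    - [0,0,0,0,0,-2,-1]
    - [0,0,0,0,0,-2,-1]
    - [0,0,0,0,0,-2,-1]

```text
time_s: 7.45
eef_pos: [0.4813, 0.1727, 0.1571]
eef_rot: [-0.045, -0.705, -0.046, 0.706]
wrist_force: [-6.6, 2.0, 5.2]
opening: 0.245
```

servo_tool:
  targets:
    - [0,0,0,0,0,-1,-1]
    - [0,0,0,0,0,-2,-1]
    - [0,0,0,0,0,-2,-1]
    - [0,0,0,0,0,-2,-1]
    - [0,0,0,0,0,-2,-1]
    - [0,0,0,0,0,-2,-1]
    - [0,0,0,0,0,-2,-1]
    - [0,0,0,0,0,-2,-1]

```text
time_s: 8.45
eef_pos: [0.4812, 0.1727, 0.1571]
eef_rot: [-0.046, -0.704, -0.046, 0.708]
wrist_force: [-12.3, 0.4, 10.6]
opening: 0.24
```

Run:
```python
from h import *
o=ctrl.get_obs()
print(o["eef_pos"],o["time_s"],o["opening"],o["wrist_force"])
w=ctrl.camera("wrist")["pixels"];cv2.imwrite("pics/w4.png",w)
```

```text
[0.48122843 0.17273736 0.15705885] 8.45 0.2396836808917434 [-12.29818984   0.35082308  10.55693273]
```

View pics/w4.png

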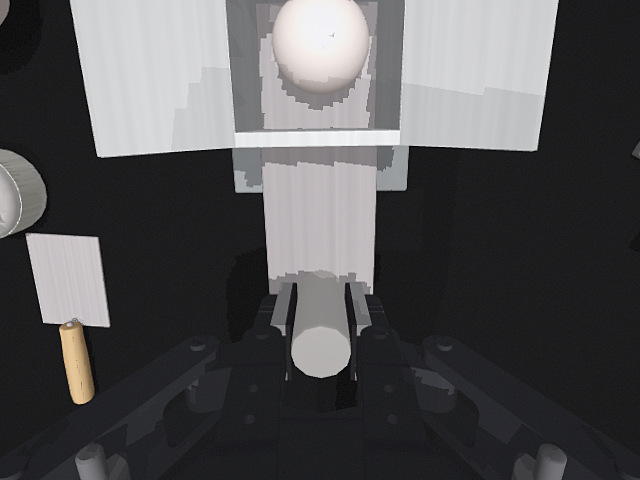

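The gate is at its stop: the TCP did not advance and the force rose to 12 N. Releasing and lifting straight up.

servo_tool:
  targets:
    - [0,0,0,0,0,0,-1]
    - [0,0,0,0,0,0,0]
    - [0,0,0,0,0,0,1]
    - [0,0,0,0,0,0,1]
    - [0,0,0,0,0,0,1]
    - [0,0,0,0,0,0,1]
    - [0,0,0,0,0,0,1]
    - [0,0,0,0,0,0,1]

```text
time_s: 9.5
eef_pos: [0.4812, 0.1727, 0.1571]
eef_rot: [-0.046, -0.704, -0.046, 0.708]
wrist_force: [0.1, 0.0, -0.3]
opening: 0.999
```

servo_tool:
  targets:
    - [0,0,0,-8,0,0,1]
    - [0,0,0,-25,0,0,1]
    - [0,0,0,-50,0,0,1]
    - [0,0,0,-80,0,0,1]
    - [0,0,0,-105,0,10,1]
    - [0,0,0,-110,30,40,1]
    - [0,0,0,-110,70,70,1]
    - [0,0,0,-110,110,90,1]

```text
time_s: 10.5
eef_pos: [0.4062, 0.0512, 0.2691]
eef_rot: [-0.046, -0.704, -0.046, 0.707]
wrist_force: [-0.2, -0.6, 0.5]
opening: 1.0
```

servo_tool:
  targets:
    - [0,0,0,0,40,20,1]
    - [0,0,0,0,80,20,1]
    - [0,0,0,0,110,20,1]
    - [0,0,0,0,120,20,1]
    - [0,0,0,0,120,20,1]
    - [0,0,0,0,120,20,1]
    - [0,0,0,0,120,20,1]
    - [0,0,0,0,120,20,1]

```text
time_s: 11.5
eef_pos: [0.402, -0.0698, 0.2691]
eef_rot: [-0.047, -0.704, -0.047, 0.707]
wrist_force: [0.4, -0.0, 0.3]
opening: 0.998
```

Run:
```python
from h import *
o=ctrl.get_obs()
print(o["eef_pos"],o["time_s"],o["opening"],o["wrist_force"])
S=ctrl.camera("scene");T=ctrl.camera("top");a=S["pixels"];b=T["pixels"]
a=cv2.resize(a[195:355,335:455],(360,480),interpolation=cv2.INTER_CUBIC)
b=cv2.resize(b[200:360,170:310],(420,480),interpolation=cv2.INTER_CUBIC)
cv2.imwrite("pics/p5.png",np.hstack([a,b]))
```

```text
[ 0.40202998 -0.06982405  0.26910668] 11.5 0.9983378043944117 [ 0.41550151 -0.04854594  0.32522225]
```

View pics/p5.png

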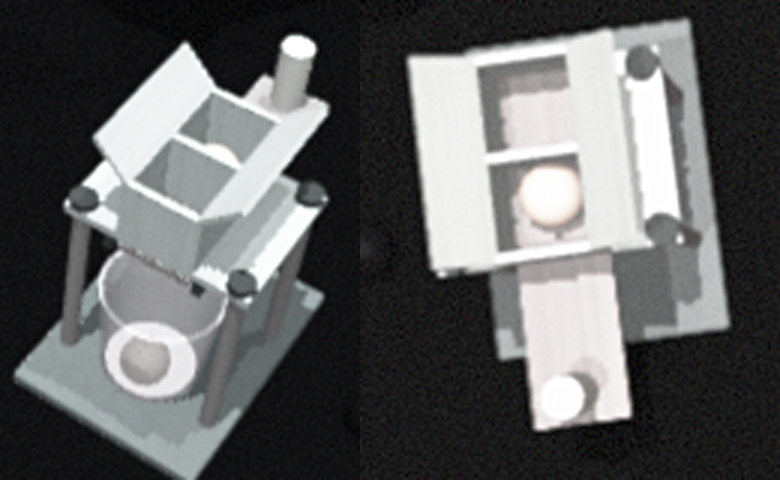

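The gate is shut with the knob at right panel (563,397). The near ball is in its bay at (550,197), the far ball is in the beaker at (145,358), and the beaker's floor is at (150,359), against (150,360) before. Handing in.

Run:
```python
from h import *
print(ctrl.hand_in(), ctrl.get_obs()["time_s"])
```

```text
the job is handed in; nothing more can be done
the job is handed in; nothing more can be done
```

The job is done and handed in at about 11.6 s of the 35 s; the hand-in gives no verdict. I gripped the white knob, pulled the gate out about 52 mm, saw the far ball drop into the beaker, and pushed the gate shut again. I then let go and moved the arm clear.

- **Gate:** it was pushed to its firm stop. The tool stopped advancing and the force rose to about 12 N. The gate looked about 2 mm ajar at the start, and it finished about 2 mm further in than it began.
- **Balls:** in the last pictures the far ball lies in the beaker and the near ball is still in its bay.
- **Beaker:** it stands upright, and its floor is within a pixel of where it was in the first picture.
- **Arm:** the gripper is open and away from everything, with the wrist force near zero.

No check failed or disagreed. I judged the final state from the pictures and did not measure the final ball and beaker positions again.

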